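# Post a packed kit through the spring flap of the parcel drop box

## Robot

A 6-joint arm with a two-finger parallel gripper is mounted at the origin on the work surface. World frame = base frame: x ahead of the robot, y to its left, z up, the work surface at z = 0. Lengths are in m, angles in degrees, forces in N, time in s.
With the tool pointing down it reaches from about 0.35 to 0.875 m from the base axis. Payload 15.5 kg.
Tool frame: the origin (TCP) lies midway between the tips of the shut fingers; the grasp point (between the pads) lies 19 mm behind it; z points along the fingers, y is the line along which they close (so a half turn about z gives the same grasp; the last joint's range is limited). The gripper opens to 85 mm and grips with 20 to 120 N. Pads are 22 mm wide; open, the fingers measure 114 mm over their backs; the gripper's body (76 mm by 85 mm) begins 54 mm behind the grasp point. The pads swing forward as they close: fully open they stand 13 mm farther back than shut.
Start: joints at [64.429, 28.281, 77.091, -0, 74.628, -5.472], TCP at [0.215, 0.587, 0.231] pointing down, gripper open.
Joint ranges: [-166.48, 166.48], [-47.26, 123.95], [12.59, 153.08], [-70.14, 250.14], [6.76, 159.57], [-176.63, 176.63]. Speed limits (degrees/s): [108.29, 108.29, 147.25, 172.46, 172.46, 172.46].

## Interface

Orientations are given as [roll, pitch, yaw] about the fixed x, y, z axes, in that order (R = Rz(yaw) Ry(pitch) Rx(roll)).
In Python, from bench import r, gripper_open, gripper_close, kin, optics, order, status gives the robot as it stands. The module is installed in compiled form; this text tells all that it offers. Calls block until the motion is done:
- r.move_to(position, orientation): joint-space move of the TCP to a pose.
- r.servo_line(position, vel=0.15, ori=None, max_force=None): straight line of the TCP; ori=None keeps the orientation; vel is the mean speed in m/s. With max_force (N) it stops when the force on the tool has changed by that much, and returns True; else False.
- r.move_j(angles): joint-space move.
- gripper_open() and gripper_close(squeeze=None): open the fingers fully, or close them until they stop; squeeze is the grip in N (None keeps the last).
- r.hold(seconds).
- kin.solve_ik(position, orientation): joint angles nearest the present ones, or None.
- optics.get_image(name): name is "side" or "top"; returns (picture, depth): 480x640x3 uint8, blue, green, red; 480x640 float32, m along the optical axis (not along the pixel's ray), 0 where there is no reading.
- optics.get_calibration(name): a dict with "camera_matrix" (3x3 intrinsics, pixels), "R" (3x3) and "t" (3): a world point X has camera coordinates R X + t. Camera axes: x right, y down, z forward; pixel columns grow to the right and rows downward; lengths in m; the calibration is good to about 2 mm. A picture is of the moment at which its call begins. get_calibration takes no time and is no camera call.
A pose or a line that the arm cannot do raises r.Unreachable and nothing moves.
- order.hand_in(): hands the job in; it is judged then, once.
Readings, each from a call of its own:
- status.current_t(): time.
- status.current_joints(): joint angles.
- status.current_dq(): joint speeds.
- status.current_joint_efforts(): joint torques, N m.
- status.current_tcp_pos(): TCP position.
- status.current_ee_rot(): TCP orientation.
- status.current_contact_force(): force on the tool from outside, world axes, zero at the start.
- status.current_moment(): the same for the moment, N m.
- status.current_grip_width(): finger opening in m.
- status.current_grip_force(): force on a finger pad.
Only numpy, scipy, OpenCV 4.12 (cv2) and the standard library are available. Lean on these libraries where they do the work, as an engineer would, in place of code of your own. Each camera call takes 0.05 s, during which the arm holds its last target. There are 200 camera calls.

## Task

Post the packed cardboard carton in the parcel drop box: lay it flat on the steel loading shelf, end-on to the flap, and push it through the spring flap until it drops down the chute and the flap swings shut behind it. Leave the other things on the bench as they are.

Things in the scene. Friction and masses are not known exactly. Their poses are not given: they have to be found in the camera images.
- carton_center (a point): centre (half-way up) of the packed carton: a closed brown cardboard box 150 x 60 x 45 mm high, 0.18 to 0.38 kg, loose, lying flat on the bench at the start. The frame's x runs along the 150 mm length, y across the 60 mm width, z up; both ends are alike.
- dropbox: parcel drop box: grey sheet-steel counter box with clear windows in its roof and one side, 310 mm deep, 200 mm wide, 265 mm high, fixed to the bench. Origin: at bench level at the foot of its front face, midway across. +x points level into the box (the way to push), -x out over the loading shelf, y across, z up. The flat front face rises 125 mm above the shelf: keep the gripper's body off it.
- shelf_mid (a point): centre of the top face of the loading shelf: a level, slick steel plate in front of the port, 200 mm long (from the front face outward, along the box's x) and 190 mm wide, top 140 mm above the bench, with 8 mm high upturned lips along its two long sides only; its outer end is open. Axes as the drop box.
- sill (a point): middle of the port's lower edge, in the plane of the front face, level with the shelf. The port is 124 mm wide, 85 mm high. From 12 mm inside, a 45 degree steel chute drops to the box floor, 10 mm above the bench: once more than half of the carton's length is past that edge it tips and slides down by itself. Axes as the drop box.
- flap (a joint): angle of the flap (rad): dark steel plate 118 mm wide, 79 mm high, filling the port, hinged along its top edge 223 mm above the bench, 8 mm behind the front face. 0 = shut; grows as its lower edge swings into the box; stop at 1.4; it cannot swing outward. A light spring and its weight shut it (0.2 N at the lower edge starts it, 1 N holds it open). The carton lifts it to about 1.1.
- mini_bookcase: bystander: miniature wooden bookcase, 60 x 35 x 80 mm high, loose; origin at the centre of its underside
- mini_house: bystander: miniature wooden house with a gable roof, about 105 x 85 x 95 mm high, loose; origin at the centre of its underside
- tape_dispenser: bystander: black desk tape dispenser, 140 x 55 x 75 mm high, loose; origin at the centre of its underside
- paint_jar: bystander: round paint jar, 48 mm across, 55 mm high, loose; origin at the centre of its underside
Mind the look-alikes: they are no part of the job. Of the things that look like the part that bears carton_center, take the one that is farthest from the robot's base at the start.

How it is judged:
By the outcome, as a careful person would: the job done as asked, in the order asked, and still so for the second after the job is handed in, with the robot touching nothing.
It also fails if it takes over 48 s, if anything falls off the work surface, if the arm or the gripper's body presses on something with over 40 N, if the wrist force passes 120 N, or if a joint passes its speed limit or range.

## Working session

There is one attempt and no reset: what is moved stays moved. The work goes in short steps, each a Python script; the robot and the scene stay as the last script left them, time stands still between calls to the robot, and variables do not carry over. Pictures are saved under pics/ and viewed, at most 10 in all, crops included, and the job is handed in when it is done.

```bash
mkdir -p pics; cat > h.py <<'E'
from bench import r, gripper_open, gripper_close, kin, optics, order, status
import numpy as np, cv2
def grab(n):
    p,d=optics.get_image(n); np.save(f'{n}_d.npy',d); cv2.imwrite(f'{n}_p.png',p); return p,d
def world(n,u,v,d):
    c=optics.get_calibration(n); K=np.array(c['camera_matrix']); R=np.array(c['R']); t=np.array(c['t']).ravel()
    z=d[v,u]; q=np.linalg.inv(K)@[u,v,1]*z
    return R.T@(q-t)
def cloud(n,d):
    c=optics.get_calibration(n); K=np.array(c['camera_matrix']); R=np.array(c['R']); t=np.array(c['t']).ravel()
    v,u=np.mgrid[:480,:640]; P=np.stack([u,v,np.ones_like(u)],-1)@np.linalg.inv(K).T*d[...,None]
    return (P-t)@R
E
python3 - <<'E'
from h import *
for n in('top','side'):
    p,d=grab(n); cv2.imwrite(f'pics/{n}0.png',p)
print(status.current_t())
E
```

```text
0.1
```

View pics/top0.png

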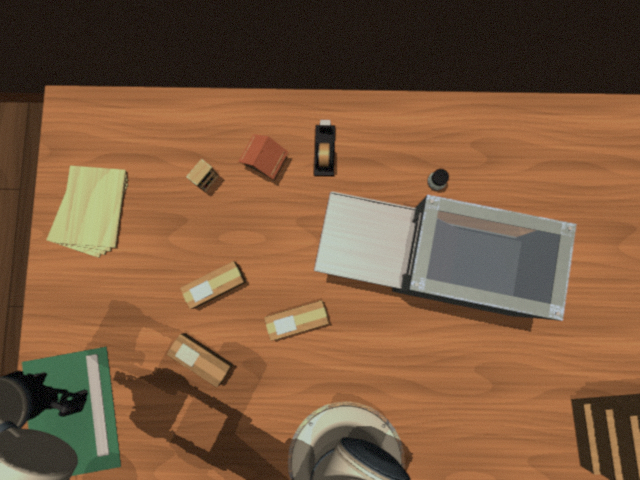

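View pics/side0.png

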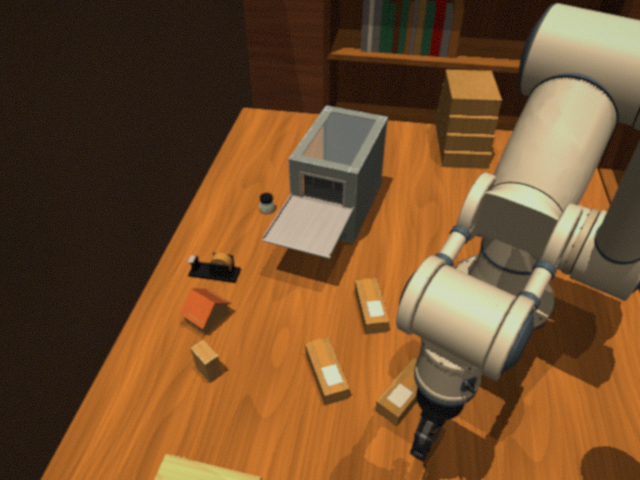

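The top view shows three cartons at about (213,285), (297,320) and (200,360). The shelf is at (368,240) and the box at (495,257), with the robot base near (350,455). Next I'll measure these.

```bash
python3 - <<'E'
from h import *
d=np.load('top_d.npy'); W=cloud('top',d); v,u=np.mgrid[:480,:640]
for c in((213,285),(297,320),(200,360)):
    m=(abs(W[...,2]-.045)<.012)&(np.hypot(u-c[0],v-c[1])<42)&(d>0)
    n,l,s,cc=cv2.connectedComponentsWithStats(m.astype(np.uint8)); k=1+np.argmax(s[1:,4])
    P=W[l==k]; rc=cv2.minAreaRect(P[:,:2].astype(np.float32)*1000)
    print(c,rc,np.median(P[:,2]),np.hypot(*rc[0]))
# shelf
m=(abs(W[...,2]-.143)<.012)&(u>300)&(u<425)&(v>180)&(v<300)
P=W[m]; rc=cv2.minAreaRect(P[:,:2].astype(np.float32)*1000); print('shelf',rc,np.median(P[:,2]),cv2.boxPoints(rc))
m=(abs(W[...,2]-.265)<.012)&(u>400)&(u<590)&(v>180)&(v<330)
P=W[m]; rc=cv2.minAreaRect(P[:,:2].astype(np.float32)*1000); print('roof',rc,np.median(P[:,2]),cv2.boxPoints(rc))
for q in((345,235),(440,145),(265,157),(203,175),(325,150),(340,400),(438,180)): print(q,world('top',*q,d).round(3))
c=optics.get_calibration('top');print(-np.array(c['R']).T@np.array(c['t']).ravel())
p=cv2.imread('top_p.png'); cv2.imwrite('pics/c.png',cv2.resize(p[180:320,170:450],None,fx=2.8,fy=2.8,interpolation=cv2.INTER_CUBIC))
E
```

```text
(213, 285) ((433.6676330566406, 347.64129638671875), (61.06001281738281, 150.81497192382812), 28.03631591796875) 0.04561809108187668 555.8075988274967
(297, 320) ((349.3055419921875, 131.87319946289062), (60.00921630859375, 150.18527221679688), 17.424518585205078) 0.04555260603457623 373.36965918916763
(200, 360) ((246.81976318359375, 371.83526611328125), (150.90711975097656, 61.465370178222656), 59.068603515625) 0.04550945889914438 446.2975023720612
shelf ((537.3306884765625, -54.91813659667969), (257.4961242675781, 199.02987670898438), 79.52455139160156) 0.14051950470132873 [[ 416.06613 -163.42712]
 [ 611.7788  -199.61359]
 [ 658.5952    53.59085]
 [ 462.88257   89.77731]]
roof ((496.15716552734375, -281.78173828125), (312.261474609375, 200.6790313720703), 79.44328308105469) 0.2641050294501962 [[ 368.91147 -416.88672]
 [ 566.19385 -453.6529 ]
 [ 623.40283 -146.67676]
 [ 426.12048 -109.91058]]
(345, 235) [0.552 0.016 0.14 ]
(440, 145) [ 0.823 -0.243 -0.003]
(265, 157) [0.756 0.218 0.079]
(203, 175) [0.705 0.372 0.084]
(325, 150) [0.778 0.067 0.075]
(340, 400) [0.151 0.018 0.004]
(438, 180) [ 0.71  -0.222  0.057]
[0.40075738 0.05615169 1.19663675]
```

View pics/c.png

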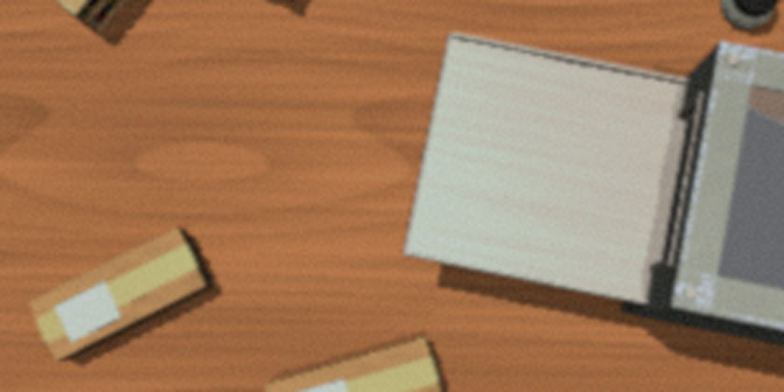

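Target: the carton at (213,285) in the top view, which is at (0.434, 0.348), the farthest from the base at 0.556 m. Its measured size of 151x61 mm and height of 45 mm match. The box and shelf yaw also agree at -100.5°, so I'll go ahead and grasp.

```bash
cat >> h.py <<'E'
YB=np.radians(-100.52); F=np.array([.5245,-.1275]); ex=np.array([np.cos(YB),np.sin(YB)]); ey=np.array([-ex[1],ex[0]])
def bx(x,y,z): return [*(F+x*ex+y*ey),z]   # z above bench
C=[.4337,.3476]; 
E
python3 - <<'E'
from h import *
q=status.current_joints(); print(status.current_ee_rot())
for off in(0,180):
    a=kin.solve_ik([*C,.004],[180,0,118.04-off]); b=kin.solve_ik(bx(-.1,0,.15),[180,0,79.48-off]); c=kin.solve_ik(bx(-.056,0,.155),[180,0,79.48-off])
    for k in(a,b,c): print(off,None if k is None else np.round(k,1))
E
```

```text
[-1.79938144e+02 -3.59061549e-03  1.59901640e+02]
0 [32.6 40.9 98.3 -0.  40.7  4.5]
0 [-9.4 27.3 94.2 -0.  58.5  1.1]
0 [-14.1  26.7  94.4  -0.   58.9  -3.5]
180 [  32.6   40.9   98.3   -0.    40.7 -175.5]
180 None
180 [-14.1  26.7  94.4  -0.   58.9 176.5]
```

```bash
python3 - <<'E'
from h import *
O=[180,0,118.04]; gripper_open()
r.move_to([*C,.14],O); print(r.servo_line([*C,.004],vel=.12,max_force=15),status.current_tcp_pos())
gripper_close(50); print(status.current_grip_width(),status.current_grip_force())
print(r.servo_line([*C,.30],vel=.2)); print(status.current_grip_width(),status.current_contact_force(),status.current_t())
O=[180,0,79.48]
r.move_to(bx(-.1,0,.30),O)
for n in('top','side'):
    p,d=grab(n); cv2.imwrite(f'pics/{n}1.png',p)
print(status.current_tcp_pos(),status.current_grip_width(),status.current_t())
E
```

```text
False [0.43403676 0.3478545  0.00458713]
0.059562968858367045 53.648529052734375
False
0.059428070249421566 [-1.23522824 -0.33164975 -3.46616275] 4.8667
[ 0.54276896 -0.02809025  0.29998707] 0.05984946441782491 6.425
```

View pics/side1.png

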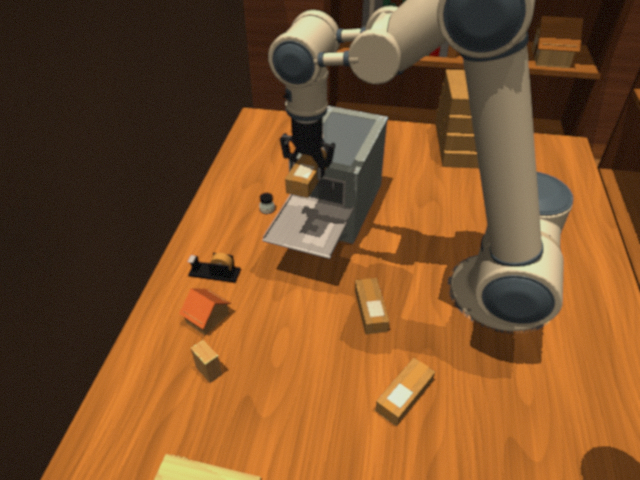

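View pics/top1.png

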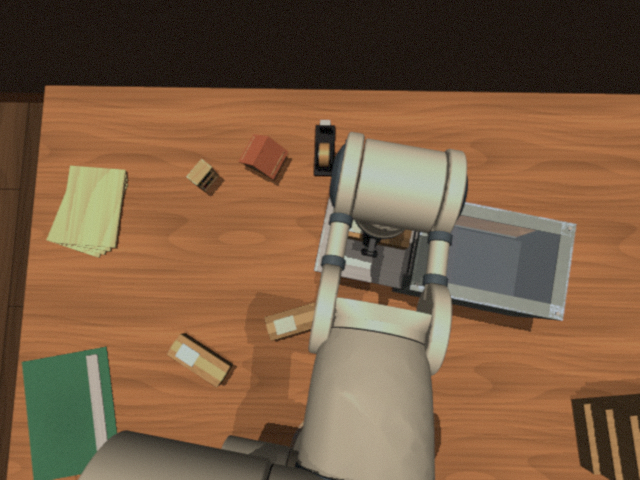

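The carton is held level at about (303,178) in the side view. The wrist barrel at (400,185) in the top view partly overhangs the box, so I'll check its clearance before lowering.

```bash
python3 - <<'E'
from h import *
for n,L in(('top',((400,185),(455,185),(430,250),(400,150),(440,330))),('side',((305,85),(305,110),(300,62),(350,60),(305,175)))):
    W=cloud(n,np.load(f'{n}_d.npy'))
    for u,v in L: 
        w=W[v,u]; print(n,u,v,w.round(3),'box',((w[:2]-F)@ex).round(3),((w[:2]-F)@ey).round(3))
E
```

```text
top 400 185 [ 0.532 -0.025  0.687] box -0.102 -0.011
top 455 185 [ 0.532 -0.086  0.692] box -0.042 0.0
top 430 250 [ 0.462 -0.065  0.656] box -0.05 -0.073
top 400 150 [ 0.577 -0.027  0.677] box -0.109 0.033
top 440 330 [ 0.372 -0.061  0.719] box -0.038 -0.162
side 305 85 [0.53  0.045 0.591] box -0.17 -0.026
side 305 110 [0.538 0.014 0.515] box -0.142 -0.013
side 300 62 [0.538 0.052 0.644] box -0.179 -0.019
side 350 60 [0.437 0.061 0.66 ] box -0.17 -0.12
side 305 175 [0.54  0.02  0.342] box -0.147 -0.012
```

```bash
python3 - <<'E'
from h import *
O=[180,0,79.48]
r.servo_line(bx(-.1,0,.165),vel=.15)
print(r.servo_line(bx(-.1,0,.140),vel=.03,max_force=6),status.current_tcp_pos())
gripper_open(); p=status.current_tcp_pos()
r.servo_line([p[0],p[1],.27],vel=.2)
r.move_to(bx(-.225,0,.27),O)
gripper_close(20)
for n in('top','side'):
    p,d=grab(n); 
    cv2.imwrite(f'pics/{n}2.png',p)
W=cloud('top',np.load('top_d.npy')); B=np.stack([(W[...,:2]-F)@ex,(W[...,:2]-F)@ey,W[...,2]],-1)
m=(abs(B[...,2]-.185)<.012)&(B[...,0]<0)&(B[...,0]>-.2)&(abs(B[...,1])<.09)
print(m.sum(),cv2.minAreaRect(B[m][:,:2].astype(np.float32)*1000) if m.sum()>5 else 0)
print(status.current_contact_force(),status.current_t())
E
```

```text
True [ 0.54253592 -0.02914019  0.1444154 ]
1306 ((-88.63927459716797, -1.0993118286132812), (176.53590393066406, 133.80963134765625), 0.22422799468040466)
[0.02962327 0.47991968 0.18143071] 10.725
```

View pics/top2.png

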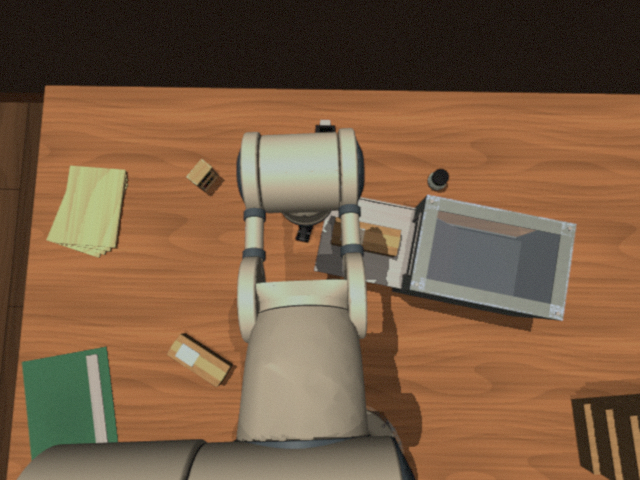

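View pics/side2.png

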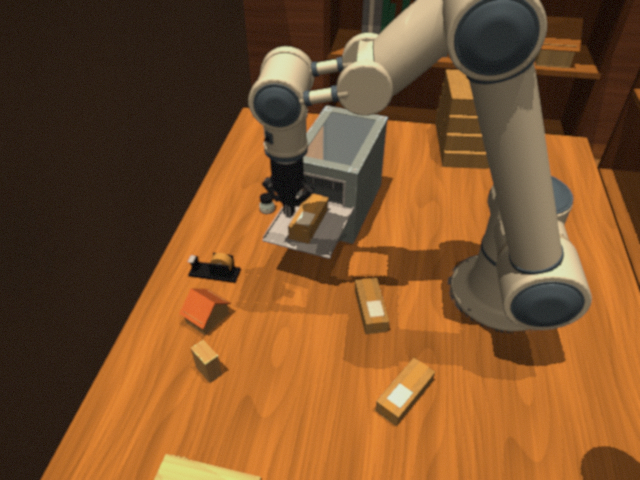

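The carton lies flat and straight on the shelf at about (370,240) in the top view, with the shut gripper behind it. Next is the push, with a check of its lateral offset and yaw first.

```bash
python3 - <<'E'
from h import *
W=cloud('top',np.load('top_d.npy')); B=np.stack([(W[...,:2]-F)@ex,(W[...,:2]-F)@ey,W[...,2]],-1)
m=(abs(B[...,2]-.185)<.008)&(B[...,0]<-.012)&(B[...,0]>-.19)&(abs(B[...,1])<.045)
P=B[m]; print(m.sum(),cv2.minAreaRect(P[:,:2].astype(np.float32)*1000))
r.servo_line(bx(-.225,0,.154),vel=.15)
print(r.servo_line(bx(-.10,0,.154),vel=.06,max_force=15),status.current_contact_force())
print(r.servo_line(bx(-.065,0,.154),vel=.04,max_force=15),status.current_contact_force(),status.current_t())
p,d=grab('side'); P1,_=grab('top')
cv2.imwrite('pics/m3.png',np.hstack([cv2.resize(p[80:280,220:420],(400,400)),cv2.resize(P1[140:340,380:580],(400,400))]))
E
```

```text
1286 ((-101.36658477783203, 1.2042865753173828), (151.11058044433594, 60.960208892822266), 0.31380435824394226)
False [ 1.09586261  0.40637446 -0.41854923]
False [-0.12562143 -0.20740003 -0.16442809] 14.9083
```

View pics/m3.png

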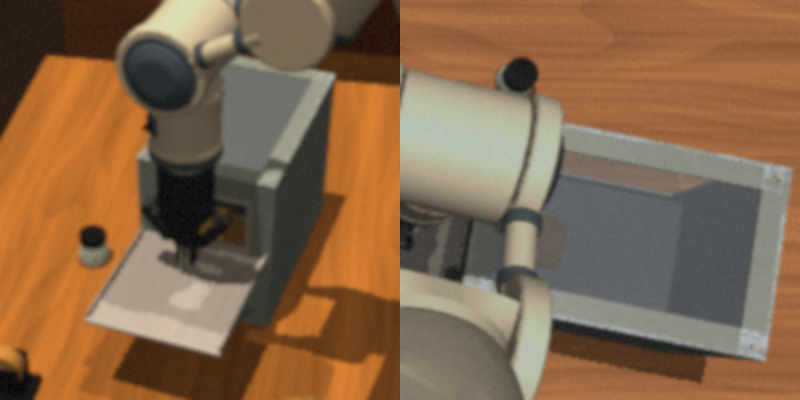

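In the side view the carton is in the port, showing brown behind the fingers, with its nose in the box. I'll wait, then back off and look again.

```bash
python3 - <<'E'
from h import *
r.hold(.5)
r.servo_line(bx(-.20,0,.154),vel=.15); r.servo_line(bx(-.24,0,.27),vel=.2); r.hold(.3)
p,d=grab('side'); P1,d1=grab('top')
cv2.imwrite('pics/m4.png',np.hstack([cv2.resize(p[80:280,220:420],(400,400)),cv2.resize(P1[140:340,380:580],(400,400))]))
print(status.current_t())
E
```

```text
17.725
```

View pics/m4.png

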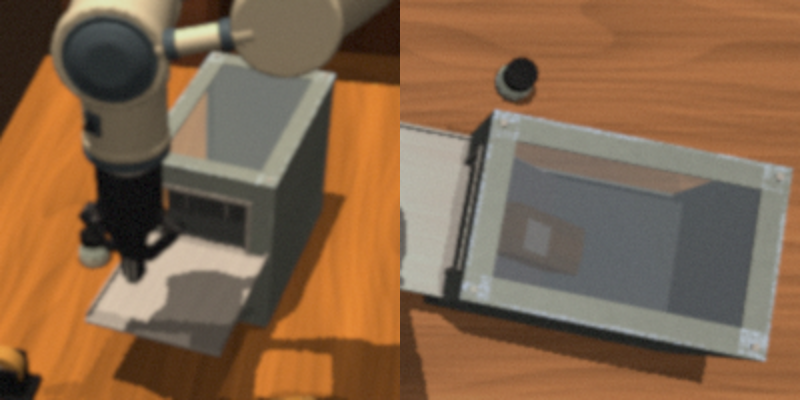

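The carton is inside, at (543,240) in the crop, and the port looks dark and shut. I'll check whether it has settled and whether the flap is closed.

```bash
python3 - <<'E'
from h import *
a=cv2.imread('top_p.png'); ds=np.load('side_d.npy'); 
r.servo_line(bx(-.26,.0,.33),vel=.15); r.hold(.8)
p,d=grab('side'); P,dt=grab('top')
print('diff',np.abs(a[195:320,415:570].astype(int)-P[195:320,415:570]).mean(axis=(0,1)))
W=cloud('top',dt);S=cloud('side',d)
bxf=lambda W:np.stack([(W[...,:2]-F)@ex,(W[...,:2]-F)@ey,W[...,2]],-1).round(3)
B=bxf(W);S=bxf(S)
for u,v in((440,262),(448,258),(455,262),(465,266),(490,260),(540,265)):print(u,v,B[v,u],P[v,u])
m=(abs(S[...,1])<.05)&(S[...,2]>.148)&(S[...,2]<.215)&(S[...,0]>-.01)&(S[...,0]<.12)
Q=S[m]; print('port',len(Q))
for z in np.arange(.15,.215,.01):
    k=abs(Q[:,2]-z)<.005; print(z.round(3),k.sum(),np.percentile(Q[k,0],[5,50,95]) if k.sum() else '')
cv2.imwrite('pics/m5.png',np.hstack([cv2.resize(p[150:230,290:370],(400,400),interpolation=2),cv2.resize(P[190:330,410:580],(400,330),interpolation=2)[:400] if 0 else cv2.resize(P[190:330,410:580],(400,400),interpolation=2)]))
print(status.current_t())
E
```

```text
diff [2.63329032 2.59375484 2.55432258]
440 262 [ 0.054 -0.033  0.262] [ 86  94 101]
448 258 [ 0.068 -0.021  0.262] [112 115 115]
455 262 [ 0.084 -0.026  0.261] [ 87  94 103]
465 266 [ 0.104 -0.031  0.264] [ 87  94 102]
490 260 [ 0.153 -0.008  0.263] [103  99  94]
540 265 [0.253 0.002 0.264] [85 83 79]
port 595
0.15 54 [0.00665 0.01    0.014  ]
0.16 81 [0.007 0.01  0.015]
0.17 89 [0.006 0.01  0.014]
0.18 96 [0.00575 0.01    0.014  ]
0.19 90 [0.00545 0.01    0.014  ]
0.2 91 [0.006 0.01  0.014]
0.21 81 [0.005 0.01  0.015]
19.2
```

View pics/m5.png

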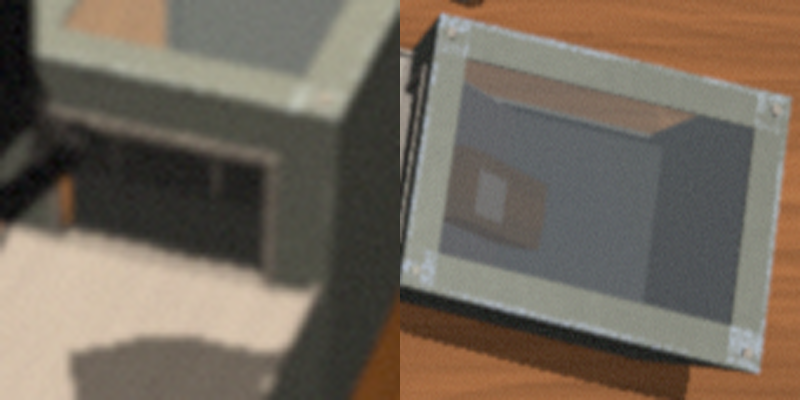

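```bash
python3 - <<'E'
from h import *
c=optics.get_calibration('top');K=np.array(c['camera_matrix']);R=np.array(c['R']);t=np.array(c['t']).ravel();o=-R.T@t
for nm,u,v in(('nose',471,265),('nose2',469,276),('label',448,258),('rear/roof edge',430,252),('boundary',520,265)):
    ray=R.T@np.linalg.inv(K)@[u,v,1]
    for z in(.01,.05,.1,.15):
        w=o+ray*(z-o[2])/ray[2]; print(nm,z,((w[:2]-F)@ex).round(3),((w[:2]-F)@ey).round(3),end=' | ')
    print()
E
```

```text
nose 0.01 0.191 0.009 | nose 0.05 0.179 0.003 | nose 0.1 0.164 -0.004 | nose 0.15 0.15 -0.011 | 
nose2 0.01 0.19 -0.021 | nose2 0.05 0.179 -0.025 | nose2 0.1 0.164 -0.031 | nose2 0.15 0.149 -0.036 | 
label 0.01 0.129 0.015 | label 0.05 0.12 0.009 | label 0.1 0.108 0.002 | label 0.15 0.095 -0.005 | 
rear/roof edge 0.01 0.081 0.021 | rear/roof edge 0.05 0.073 0.015 | rear/roof edge 0.1 0.063 0.007 | rear/roof edge 0.15 0.053 -0.0 | 
boundary 0.01 0.315 0.034 | boundary 0.05 0.299 0.028 | boundary 0.1 0.279 0.02 | boundary 0.15 0.259 0.012 |
```

The carton's nose works out at z of about 0.03–0.04 and 0.18 m into the box. That is the foot of the chute, and it isn't moving. The flap plane is vertical at 10 mm behind the front face, so it is shut.

```bash
python3 -c "
from h import *
print(order.hand_in())"
```

```text
the job is handed in; nothing more can be done
None
```

The carton farthest from the robot was laid on the shelf and pushed through the flap; it rests at the foot of the chute, the flap measured shut, nothing else was touched, and the job was handed in at about 19 s.

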